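# Make up a test kit and a repair kit

### The arm

A 7-joint arm with a two-finger parallel gripper is mounted at the origin on a cart in front of the work surface, level with it; the furniture and walls round the work are solid. World frame = base frame: x ahead of the robot, y to its left, z up, the work surface at z = 0. Lengths are in m, angles in rad, forces in N, time in s.
With the tool pointing down it reaches from about 0.425 to 0.95 m from the base axis. Payload 16.7 kg.
Tool frame: the origin (TCP) lies between the finger pads; the fingertips stand 14 mm ahead of it and the grasp point (between the pads) lies 5 mm behind it; z points along the fingers, y is the line along which they close (so a half turn about z gives the same grasp; the last joint's range is limited). The gripper opens to 94 mm and grips with 3 to 60 N. Pads are 16 mm wide; open, the fingers measure 119 mm over their backs; the gripper's body (75 mm by 177 mm) begins 78 mm behind the grasp point.
Start: joints at [0.977, 0.426, 0.074, 1.606, -0.034, 1.111, -0.067], TCP at [0.29, -0.609, 0.219] pointing down, gripper open.
Joint ranges: [-2.85, 2.85], [-0.5, 2.14], [-1.23, 1.37], [0.21, 2.46], [-1.02, 4.16], [0.16, 2.05], [-2.73, 2.73]. Speed limits (rad/s): [1.89, 1.89, 2.39, 2.39, 3.01, 3.01, 3.01].

### API

Orientations are given as a 3x3 rotation matrix whose columns are the frame's x, y, z axes.
In Python, from plant import robot, eyes, order gives the robot as it stands.
- The arm moves only by the tool play_rows, never from a script. Its argument "series" is a list of rows, each a list of 5 numbers: the shift along the tool's x, y, z in m, then the turn about the tool's z in rad, then the gripper command: -1 is shut, 1 is fully open, values between are in proportion. In form: [[tx, ty, tz, roll, hand], ...]. A call has 1 to 10 rows; each row shifts and turns the commanded pose from where the row before left it, along the tool's axes as they then stand; what a row does not reach is not made up. A row lasts 1/8 s, in which the tool goes at most 62.5 mm and 10.7 degrees, less where a joint would pass 70% of its speed; a pose out of reach is approached as far as the arm can. A call with a gripper value outside its range is refused whole. The fingers move at their own pace and stop on an object; "grip_force" is the grip in N (left out, the last holds). Time passes only in rows, so rows that do not move let the fingers close. It gives the time, the measured TCP pose, the force, the opening and the grip force at its end, in the units of the state.
- robot.sense(): the state, without advancing time (a new reading comes with each control period).
- eyes.get_image(name): name is "scene" or "top" or "wrist"; returns a dict with "pixels" (384x512x3 uint8, red, green, blue), "intrinsics" (3x3 intrinsics, pixels), "world_from_camera" (4x4, takes a point from camera to world coordinates); the wrist camera has in their place "tool_from_camera" (4x4, takes a point from camera to tool coordinates, whose origin is the TCP and whose axes are the flange's). Camera axes: x right, y down, z forward; pixel columns grow to the right and rows downward; lengths in m; the calibration is good to about 2 mm. A picture is of the moment at which its call begins: read the wrist's pose just before it. There is no depth.
- order.hand_in(): hands the job in; it is judged then, once.
The state is a dict: "t": time; "qpos": joint angles; "joint_vel": joint speeds; "tau": joint torques, N m; "ee_pos": TCP position; "tool_rot": TCP orientation; "wrist_force": force on the tool from outside, world axes, zero at the start; "torque": the same for the moment, N m; "gripper_width": opening from 0.0 (shut) to 1.0 (fully open); "grasp_force": force on a finger pad.
Only numpy, scipy, OpenCV 4.12 (cv2) and the standard library are available. Lean on these libraries where they do the work, as an engineer would, in place of code of your own. Each camera call takes 0.05 s, during which the arm holds its last target. There are 200 camera calls.

### The job

Make up the two kits. The blue tray gets the flat box of test strips in its large compartment and the red-capped jar standing upright in its small one; the yellow tray gets the roll of black tape lying flat in its large compartment and the small dark block battery standing upright in its small one. The strip box is tucked under the multimeter on its stand: draw it out towards the front without disturbing the meter, and leave the blue-capped jar where it stands.

Things in the scene. Friction and masses are not known exactly. Their poses are not given: they have to be found in the camera images.
- strip_box: flat light box of test strips with a colour chart on top, 82 x 50 x 10 mm (x, y, z), 32 g. Origin: centre of its underside. It lies on the bench in the stand's slot, x along the stand's x; its front 50 mm (-x end, towards the robot) stick out before the meter, the rest is under it. Draw it out along -x by about 50 mm before lifting; grip across its 50 mm width at the free end.
- red_jar: small clear screw jar with a red cap, upright: body 34 mm across and 35 mm high, cap 36 mm across, 48 mm high in all, 50 g. Origin: centre of its underside, z up. It stands on the bench among the loose stock, at one of four places that it shares by chance with the other stock.
- tape_roll: roll of black tape lying flat, about 53 mm across and 19 mm high, 50 g. Origin: underside, within 2 mm of the middle. Grip it across the outside: its hole is closed to the fingers. It is lying on the bench among the loose stock, at one of four places that it shares by chance with the other stock.
- battery: small block battery, dark with an orange-gold panel, standing upright, terminals up: 18 x 26 mm (x, y), 48 mm high, 45 g. Origin: centre of its underside. It stands on the bench among the loose stock, at one of four places that it shares by chance with the other stock.
- blue_jar: small clear screw jar with a blue cap, same size as the red-capped jar. Not part of a kit: it stays where it stands. Origin: centre of its underside. It stands on the bench among the loose stock.
- blue_tray: blue open kit tray, 160 x 110 mm (x, y), 12 mm high, walls 4 mm, fixed. Origin: centre of its underside; floor 4 mm above it. A divider as high as the walls, at x = +0.022 m, parts a large compartment (inside 96 x 102 mm, centre x = -0.028, y = 0) from a small one (inside 52 x 102 mm, centre x = +0.050, y = 0). +x points roughly away from the robot: the small compartment is the far one.
- yellow_tray: yellow open kit tray, 160 x 110 mm (x, y), 12 mm high, walls 4 mm, fixed. Origin: centre of its underside; floor 4 mm above it. A divider as high as the walls, at x = +0.022 m, parts a large compartment (inside 96 x 102 mm, centre x = -0.028, y = 0) from a small one (inside 52 x 102 mm, centre x = +0.050, y = 0). +x points roughly away from the robot: the small compartment is the far one.
- meter_stand: low U-shaped aluminium stand under the multimeter, fixed: two rails along x, 80 mm long, 10 mm high, from y = 33 to 73 mm either side, joined at the back, leaving a 66 mm wide slot open to the front (-x, roughly towards the robot). Lips 6 mm above the rails at their front (x = -40 mm, y = 54 to 72 mm either side) and back ends keep the meter in. Origin: centre of its underside.
- meter: orange and black hand multimeter, 134 x 68 x 44 mm (its x, y, z), 0.26 kg, lying loose face up across the stand (its x along the stand's y), underside 10 mm above the bench, on the rails and the strip box; with the box gone it rests on the rails alone. Origin: centre of its underside, over the stand's centre.

How it is judged:
At the end, for the whole second after the job is handed in: Strip box flat in the large, red-capped jar upright in the small compartment of the blue tray; tape flat in the large, battery upright in the small one of the yellow tray (wholly inside, within 0.1 rad), at rest. Meter level on its stand within 20 mm, blue-capped jar within 30 mm, of the start (x of strip_box in the frame of blue_tray between -0.054 and -0.002 m and y of strip_box in the frame of blue_tray between -0.034 and 0.034 m and z of each of strip_box, red_jar in the frame of blue_tray below 0.009 m and angle between each of strip_box, tape_roll, meter's own z axis and vertical below 0.1 rad and linear speed of each of strip_box, red_jar, tape_roll, battery below 0.02 m/s and x of red_jar in the frame of blue_tray between 0.036 and 0.064 m and y of red_jar in the frame of blue_tray between -0.04 and 0.04 m and angle between each of red_jar, battery, blue_jar's own z axis and vertical below 0.15 rad and x of tape_roll in the frame of yellow_tray between -0.056 and 0 m and y of tape_roll in the frame of yellow_tray between -0.034 and 0.034 m and z of each of tape_roll, battery in the frame of yellow_tray below 0.009 m and x of battery in the frame of yellow_tray between 0.028 and 0.072 m and y of battery in the frame of yellow_tray between -0.048 and 0.048 m and distance of meter from where it was at the start of the episode below 0.02 m and distance of blue_jar from where it was at the start of the episode below 0.03 m); the robot touches nothing.
It fails at once if the multimeter is shifted more than 20 mm or tipped more than 0.2 rad (distance of meter from where it was at the start of the episode above 0.02 m or angle between meter's own z axis and vertical above 0.2 rad).
It fails at once if the blue-capped jar is moved more than 30 mm or tipped over (distance of blue_jar from where it was at the start of the episode above 0.03 m or angle between blue_jar's own z axis and vertical above 0.4 rad).
It also fails if it takes over 109 s, if anything falls off the work surface, if the arm or the gripper's body presses on something with over 40 N, if the wrist force passes 120 N, or if a joint passes its speed limit or range.

## Working session

There is one attempt and no reset: what is moved stays moved. The work goes in short steps, Python scripts to look and compute and a tool call to move; the robot and the scene stay as the last step left them, time stands still between calls to the robot, and variables do not carry over. Pictures are saved under pics/ and viewed, at most 16 in all, crops included, and the job is handed in when it is done.

Besides the shell and the picture viewer there is one more tool, called after ">>>" in YAML: its name, and indented under it one key for each argument. play_rows: Moves the arm, as the interface text tells. Its arguments: {"type":"object","properties":{"series":{"type":"array","items":{"type":"array","items":{"type":"number"}}},"grip_force":{"type":"number"}},"required":["series"]}

```bash
mkdir -p pics; python3 - <<'E'
from plant import robot, eyes, order
import cv2, numpy as np
s=robot.sense(); print({k:np.round(v,3).tolist() for k,v in s.items()})
for n in("top","scene","wrist"):
    d=eyes.get_image(n); cv2.imwrite(f"pics/{n}0.png",d["pixels"][...,::-1])
    print(n,np.round(d["intrinsics"],1).tolist(),np.round(d.get("world_from_camera",d.get("tool_from_camera")),4).tolist())
E
```

```text
{'t': 0.0, 'qpos': [0.977, 0.427, 0.074, 1.607, -0.034, 1.111, -0.067], 'joint_vel': [0.001, -0.0, -0.0, 0.002, 0.0, 0.0, 0.0], 'tau': [-0.0, -93.582, 3.666, -45.419, -0.049, 0.02, 0.0], 'ee_pos': [0.29, -0.609, 0.219], 'tool_rot': [[0.903, 0.43, -0.001], [0.43, -0.903, 0.001], [-0.0, -0.001, -1.0]], 'wrist_force': [-0.079, -0.151, -0.111], 'torque': [-0.008, -0.009, 0.005], 'grasp_force': 0.0, 'gripper_width': 0.997}
top [[360.8, 0.0, 253.5], [0.0, 360.8, 191.0], [0.0, 0.0, 1.0]] [[0.0172, -0.9821, 0.1877, 0.3473], [-0.9997, -0.0199, -0.012, -0.059], [0.0155, -0.1874, -0.9822, 1.1558], [0.0, 0.0, 0.0, 1.0]]
scene [[471.2, 0.0, 248.5], [0.0, 471.2, 191.1], [0.0, 0.0, 1.0]] [[-0.6819, -0.4543, 0.5733, -0.1647], [-0.7313, 0.4076, -0.5469, 0.6346], [0.0148, -0.7921, -0.6102, 0.8002], [0.0, 0.0, 0.0, 1.0]]
wrist [[323.4, 0.0, 256.3], [0.0, 323.4, 192.4], [0.0, 0.0, 1.0]] [[0.0015, -0.9632, -0.2688, 0.0776], [1.0, 0.0015, 0.0001, 0.0001], [0.0003, -0.2688, 0.9632, -0.1659], [0.0, 0.0, 0.0, 1.0]]
```

View pics/top0.png

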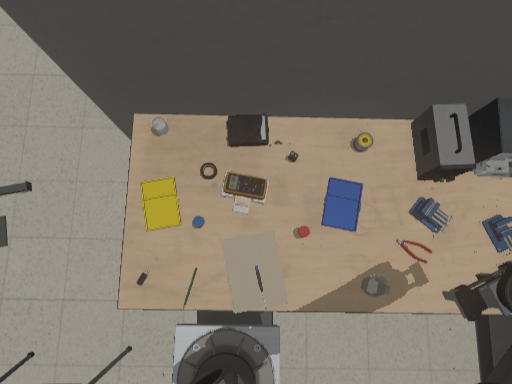

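View pics/scene0.png

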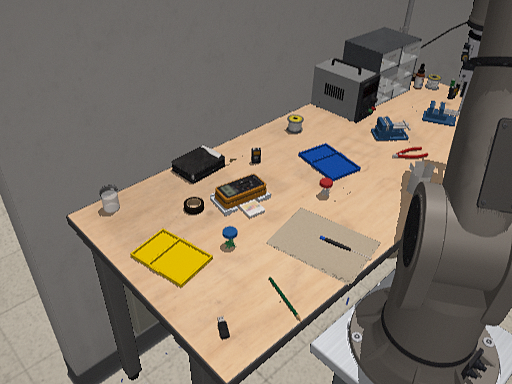

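The top view shows the yellow tray (160,204), blue tray (342,204), tape (208,170), meter (245,186) with the strip box (242,205), battery (293,156), red cap (303,231) and blue cap (199,222). The scene view agrees.

```bash
cat > h.py <<'E'
from plant import robot, eyes, order
import cv2, numpy as np
def shot(n):
    s=robot.sense(); d=eyes.get_image(n)
    if n=="wrist":
        T=np.eye(4); T[:3,:3]=s["tool_rot"]; T[:3,3]=s["ee_pos"]; M=T@np.array(d["tool_from_camera"])
    else: M=np.array(d["world_from_camera"])
    return d["pixels"],np.array(d["intrinsics"]),M
def ray(uv,z,K,M):
    uv=np.atleast_2d(uv).astype(float)
    r=np.c_[uv,np.ones(len(uv))]@np.linalg.inv(K).T@M[:3,:3].T
    return (M[:3,3]+r*((z-M[2,3])/r[:,2])[:,None])[:,:2]
def pix(P,K,M):
    p=(np.asarray(P)-M[:3,3])@M[:3,:3]@K.T; return p[:2]/p[2]
def blob(mask,box=None,near=None):
    m=mask.astype(np.uint8)
    if box: b=np.zeros_like(m); x0,y0,x1,y1=box; b[y0:y1,x0:x1]=1; m*=b
    m=cv2.morphologyEx(m,cv2.MORPH_CLOSE,np.ones((3,3),np.uint8))
    cs,_=cv2.findContours(m,cv2.RETR_EXTERNAL,cv2.CHAIN_APPROX_NONE)
    return max(cs,key=cv2.contourArea)[:,0,:]
def rect(c,z,K,M):
    """min-area rectangle of contour cast to plane z: centre, sizes, long-axis angle"""
    w=ray(c,z,K,M)*1000
    (cx,cy),(a,b),_=r=cv2.minAreaRect(w.astype(np.float32))
    p=cv2.boxPoints(r); e=[p[1]-p[0],p[2]-p[1]]; e=max(e,key=np.linalg.norm)
    return np.round([cx/1000,cy/1000,max(a,b)/1000,min(a,b)/1000],4), round(float(np.arctan2(e[1],e[0])),3)
def hsv(im): return cv2.cvtColor(im,cv2.COLOR_RGB2HSV)
E
python3 - <<'E'
from h import *
im,K,M=shot("top"); h=hsv(im); H,S,V=[h[...,i].astype(int) for i in range(3)]
blue=(H>105)&(H<128)&(S>120); red=((H<6)|(H>174))&(S>140); yel=(H>22)&(H<33)&(S>170)
dark=V<70
print("blue tray",rect(blob(blue,(310,170,370,240)),.012,K,M))
print("yel tray",rect(blob(yel,(130,170,190,240)),.012,K,M))
print("red",rect(blob(red,(285,215,325,245)),.048,K,M))
print("bluejar",rect(blob((H>95)&(H<125)&(S>90),(185,210,212,235)),.048,K,M))
print("tape",rect(blob(dark,(195,158,222,185)),.019,K,M))
print("batt",rect(blob(V<90,(284,148,304,166)),.048,K,M))
print("meter",rect(blob((V<90)|((H<20)&(S>170)),(215,165,280,202)),.054,K,M))
print("box",rect(blob((V>200)&(S<60),(232,196,256,218)),.01,K,M))
cv2.imwrite("pics/t1.png",cv2.resize(im[130:250,130:380,::-1],None,fx=3.2,fy=3.2,interpolation=cv2.INTER_CUBIC))
E
```

```text
blue tray (array([ 0.5305, -0.3597,  0.1546,  0.1118]), -0.183)
yel tray (array([0.521 , 0.2251, 0.1569, 0.1123]), 0.218)
red (array([ 0.4358, -0.228 ,  0.0278,  0.0277]), -0.006)
bluejar (array([0.4619, 0.0948, 0.0286, 0.0278]), 0.817)
tape (array([0.6298, 0.0743, 0.0508, 0.0476]), 0.492)
batt (array([ 0.6739, -0.1951,  0.0276,  0.0259]), -0.589)
meter (array([ 0.5737, -0.044 ,  0.1198,  0.0632]), 1.4)Traceback (most recent call last):
  File "<stdin>", line 12, in <module>
  File "h.py", line 20, in blob
    return max(cs,key=cv2.contourArea)[:,0,:]
           ~~~^^^^^^^^^^^^^^^^^^^^^^^^
ValueError: max() iterable argument is empty
```

>>> play_rows:
  series:
    - [0, 0, 0, 0.154, 1]
    - [0, 0, 0, 0.154, 1]
    - [0, 0, 0, 0.154, 1]
    - [0, 0, 0, 0.154, 1]
    - [0.009, -0.05, 0, 0, 1]
    - [0.009, -0.05, 0, 0, 1]
    - [0.009, -0.05, 0, 0, 1]
    - [0.009, -0.05, 0, 0, 1]
    - [0.009, -0.05, 0, 0, 1]
    - [0.009, -0.05, 0, 0, 1]

```text
t: 1.45
ee_pos: [0.3951, -0.3213, 0.2196]
tool_rot: [[0.985, -0.17, 0.0], [-0.17, -0.985, -0.0], [0.0, 0.0, -1.0]]
wrist_force: [1.0, -0.0, 0.2]
gripper_width: 0.999
grasp_force: 0.0
```

>>> play_rows:
  series:
    - [0.009, -0.05, 0, 0, 1]
    - [0.009, -0.05, 0, 0, 1]
    - [0.009, -0.05, 0, 0, 1]
    - [0.009, -0.05, 0, 0, 1]
    - [0.009, -0.05, 0, 0, 1]
    - [0.009, -0.05, 0, 0, 1]
    - [0, 0, 0, 0, 1]

```text
t: 2.33
ee_pos: [0.4999, -0.0328, 0.2194]
tool_rot: [[0.986, -0.165, 0.0], [-0.165, -0.986, 0.001], [-0.0, -0.001, -1.0]]
wrist_force: [0.2, -0.7, -0.8]
gripper_width: 0.999
grasp_force: 0.0
```

```bash
cat >> h.py <<'E'
def go(x,y,z,yaw=None):
    """print move to target in tool axes (after roll to yaw)"""
    s=robot.sense(); R=np.array(s["tool_rot"]); p=np.array(s["ee_pos"]); y0=np.arctan2(R[1,0],R[0,0])
    if yaw is None: yaw=y0
    d=np.array([x,y,z])-p; c,n=np.cos(yaw),np.sin(yaw)
    print("at",p.round(4),"yaw",round(y0,4),"roll",round((y0-yaw+np.pi)%(2*np.pi)-np.pi,4),"txyz",np.round([d[0]*c+d[1]*n,d[0]*n-d[1]*c,-d[2]],4),"t",s["t"],"w",round(s["gripper_width"],3))
E
python3 - <<'E'
from h import *
im,K,M=shot("wrist"); cv2.imwrite("pics/w1.png",im[...,::-1]); go(.5,-.035,.219,-.172)
E
```

```text
at [ 0.4992 -0.0351  0.2193] yaw -0.1683 roll 0.0037 txyz [ 0.0007 -0.0002  0.0003] t 2.375 w 0.999
```

View pics/w1.png

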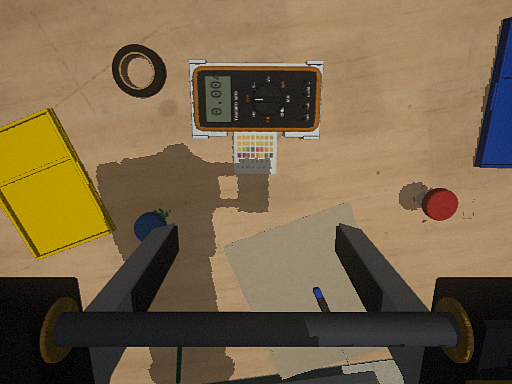

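The wrist view shows the meter at about (258,98), the free end of the box at columns 235–277 and rows 132–174, the tape at (139,70), the red cap at (440,204) and the blue cap at (151,226).

```bash
python3 - <<'E'
from h import *
im,K,M=shot("wrist")
for n,p in [("fl",(235,174)),("fr",(277,174)),("bl",(235.5,134)),("br",(277,134))]: print(n,ray(p,.01,K,M).round(4))
h=hsv(im);H,S,V=[h[...,i].astype(int) for i in range(3)]
print("white rows/cols at box:",[int(c) for c in np.where((S[150,200:300]<75)&(V[150,200:300]>80))[0]+200][::6],[int(c) for c in V[160:185,250]], [int(c) for c in S[160:185,250]])
print("S row166",S[166,225:290].tolist())
print("meter",rect(blob(((H<18)&(S>170)&(V>120))|(V<60),(185,60,330,133)),.045,K,M))
red=((H<6)|(H>174))&(S>140)
print("red",rect(blob(red,(400,170,480,240)),.048,K,M))
c=blob((H>95)&(H<125)&(S>90),(125,200,170,245)); print("bluej",rect(c,.048,K,M))
c=blob(V<75,(100,35,175,105)); print("tape",rect(c,.019,K,M))
go(.5,0,.219,-.168)
E
```

```text
fl [[ 0.499  -0.0099]]
fr [[ 0.4908 -0.059 ]]
bl [[ 0.545  -0.0191]]
br [[ 0.5371 -0.066 ]]
white rows/cols at box: [231, 247, 253, 274] [80, 82, 98, 106, 103, 107, 92, 81, 102, 107, 98, 113, 106, 98, 102, 103, 104, 103, 100, 99, 105, 98, 102, 106, 92] [38, 28, 23, 31, 27, 24, 36, 44, 20, 33, 23, 25, 29, 21, 118, 114, 103, 102, 92, 95, 102, 107, 88, 106, 108]
S row166 [91, 101, 93, 95, 102, 105, 96, 18, 28, 40, 24, 34, 30, 33, 16, 28, 25, 35, 39, 21, 24, 23, 30, 29, 28, 36, 33, 33, 27, 28, 27, 31, 23, 27, 26, 27, 31, 28, 23, 18, 28, 34, 28, 25, 26, 31, 15, 15, 17, 71, 105, 101, 101, 106, 96, 102, 100, 98, 99, 101, 102, 101, 109, 102, 106]
meter (array([ 0.5806, -0.046 ,  0.1286,  0.0674]), 1.42)
red (array([ 0.4383, -0.2258,  0.0392,  0.0346]), 0.715)
bluej (array([0.4669, 0.0954, 0.0385, 0.0244]), -1.105)
tape (array([0.6289, 0.0723, 0.0573, 0.0519]), 1.404)
at [ 0.4989 -0.0365  0.2194] yaw -0.1704 roll -0.0024 txyz [-0.0051 -0.0361  0.0004] t 2.425 w 1.003
```

>>> play_rows:
  series:
    - [0.0157, -0.0047, 0.05, 0, 1]
    - [0, 0, 0.05, 0, 1]
    - [0, 0, 0.05, 0, 1]
    - [0, 0, 0.03, 0, 1]
    - [0, 0, 0.014, 0, 1]
    - [0, 0, 0.007, 0, 1]
    - [0, 0, 0, 0, 1]
    - [0, 0, 0, 0, 0.5]
  grip_force: 12

```text
t: 3.42
ee_pos: [0.516, -0.0347, 0.0195]
tool_rot: [[0.985, -0.171, 0.002], [-0.171, -0.985, -0.0], [0.002, -0.0, -1.0]]
wrist_force: [0.0, -0.7, -0.7]
gripper_width: 0.928
grasp_force: 0.0
```

```bash
python3 - <<'E'
from h import *
go(.515,-.0345,.017,-.168); print(robot.sense()["wrist_force"].round(1))
im,K,M=shot("wrist"); cv2.imwrite("pics/w2.png",im[...,::-1])
E
```

```text
at [ 0.516  -0.0347  0.0195] yaw -0.1715 roll -0.0035 txyz [-0.001  -0.      0.0025] t 3.425 w 0.928
[ 0.  -0.7 -0.7]
```

View pics/w2.png

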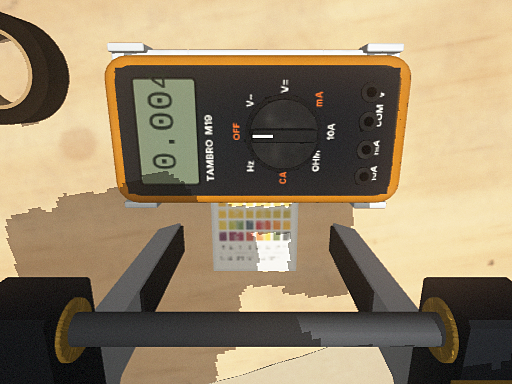

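The box is centred between the fingers (columns 212–297, centre 255), so I close on it.

>>> play_rows:
  series:
    - [0, 0, 0.002, 0, -1]
    - [0, 0, 0, 0, -1]
    - [0, 0, 0, 0, -1]
    - [0, 0, 0, 0, -1]
    - [0, 0, 0, 0, -1]
    - [0, 0, 0, 0, -1]
  grip_force: 12

```text
t: 4.22
ee_pos: [0.5154, -0.0344, 0.0165]
tool_rot: [[0.985, -0.17, -0.0], [-0.17, -0.985, 0.0], [-0.0, -0.0, -1.0]]
wrist_force: [-1.2, -0.0, 1.7]
gripper_width: 0.524
grasp_force: 12.0
```

>>> play_rows:
  series:
    - [-0.005, 0, 0, 0, -1]
    - [-0.01, 0, 0, 0, -1]
    - [-0.01, 0, 0, 0, -1]
    - [-0.01, 0, 0, 0, -1]
    - [-0.01, 0, 0, 0, -1]
    - [-0.007, 0, 0, 0, -1]
    - [0, 0, 0, 0, -1]

```text
t: 5.1
ee_pos: [0.4635, -0.0256, 0.0165]
tool_rot: [[0.985, -0.17, -0.001], [-0.17, -0.985, -0.0], [-0.001, 0.0, -1.0]]
wrist_force: [-1.3, 0.7, 0.6]
gripper_width: 0.531
grasp_force: 12.0
```

>>> play_rows:
  series:
    - [0, 0, -0.02, 0, -1]
    - [0, 0, -0.04, 0, -1]
    - [0, 0, -0.05, 0, -1]
    - [0.0107, 0.0453, 0, 0, -1]
    - [0.0107, 0.0453, 0, 0, -1]
    - [0.0107, 0.0453, 0, 0, -1]
    - [0.0107, 0.0453, 0, 0, -1]
    - [0.0107, 0.0453, 0, 0, -1]
    - [0.0107, 0.0453, 0, 0, -1]
    - [0.0107, 0.0453, 0, 0, -1]

```text
t: 6.35
ee_pos: [0.4838, -0.3524, 0.1263]
tool_rot: [[0.985, -0.17, -0.0], [-0.17, -0.985, 0.0], [-0.0, -0.0, -1.0]]
wrist_force: [0.2, 0.4, 0.2]
gripper_width: 0.529
grasp_force: 12.0
```

>>> play_rows:
  series:
    - [0, 0, 0, 0, -1]
    - [0, 0, 0, 0, -1]

```text
t: 6.6
ee_pos: [0.4837, -0.3504, 0.126]
tool_rot: [[0.985, -0.17, -0.001], [-0.17, -0.985, 0.001], [-0.001, -0.001, -1.0]]
wrist_force: [0.7, 0.5, 0.5]
gripper_width: 0.533
grasp_force: 12.0
```

```bash
python3 - <<'E'
from h import *
im,K,M=shot("wrist"); cv2.imwrite("pics/w3.png",im[...,::-1])
h=hsv(im);H,S,V=[h[...,i].astype(int) for i in range(3)]
b=(H>105)&(H<128)&(S>120)
cv2.imwrite("pics/w3m.png",(b*255).astype(np.uint8))
c=blob(b); print(rect(c,.012,K,M), cv2.boundingRect(c))
go(.4825,-.3505,.0205,-.18)
E
```

```text
(array([ 0.5297, -0.3608,  0.1588,  0.1142]), -0.179) (192, 38, 137, 189)
at [ 0.484  -0.3498  0.1262] yaw -0.1703 roll 0.0097 txyz [-0.0013  0.0009  0.1057] t 6.65 w 0.532
```

View pics/w3.png

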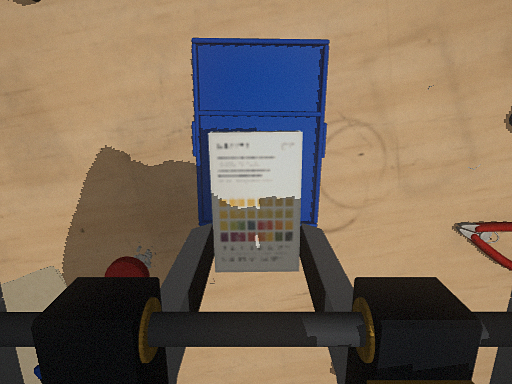

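The box is held straight (far edge row 131, near edge 272, centre column 255), and the blue tray fits at rows 38–226. I check the box's offset in the hand next.

```bash
python3 - <<'E'
from h import *
im,K,M=shot("wrist"); s=robot.sense()
p=ray([(208.5,131),(302,131),(214,271),(299,271)],.1195,K,M); print(p.round(4)); b=p.mean(0)
y=-.179; t=np.array([.5297,-.3606])+np.array([np.cos(y),np.sin(y)])*-.028
d=t-b; e=np.array(s["ee_pos"])
print("box",b.round(4),"target",t.round(4),"offs",(b-e[:2]).round(4))
print("back",ray([(256,113)],.012,K,M).round(4))
go(e[0]+d[0],e[1]+d[1],.0215,-.179)
E
```

```text
[[ 0.5503 -0.3361]
 [ 0.542  -0.3846]
 [ 0.4694 -0.3224]
 [ 0.4609 -0.3722]]
box [ 0.5057 -0.3538] target [ 0.5021 -0.3556] offs [ 0.0216 -0.0041]
back [[ 0.5518 -0.3616]]
at [ 0.4841 -0.3497  0.1264] yaw -0.1699 roll 0.0091 txyz [-0.0032  0.0024  0.1049] t 6.7 w 0.528
```

>>> play_rows:
  series:
    - [-0.0032, 0.0024, 0.03, 0.009, -1]
    - [0, 0, 0.035, 0, -1]
    - [0, 0, 0.025, 0, -1]
    - [0, 0, 0.0105, 0, -1]
    - [0, 0, 0.005, 0, -1]
    - [0, 0, 0, 0, -1]
    - [0, 0, 0, 0, 0.35]
    - [0, 0, 0, 0, 0.35]
    - [0, 0, 0, 0, 0.35]

```text
t: 7.82
ee_pos: [0.4805, -0.3529, 0.0213]
tool_rot: [[0.984, -0.179, 0.0], [-0.179, -0.984, -0.0], [0.001, 0.0, -1.0]]
wrist_force: [0.3, 0.1, 0.3]
gripper_width: 0.677
grasp_force: 0.0
```

>>> play_rows:
  series:
    - [0, 0, -0.02, 0, 0.35]
    - [0, 0, -0.04, 0, 0.35]
    - [0, 0, -0.05, 0, 0.35]
    - [0, 0, -0.03, 0, 0.35]
    - [0, 0, 0, 0, 0.35]

```text
t: 8.45
ee_pos: [0.4815, -0.3536, 0.1649]
tool_rot: [[0.984, -0.18, 0.005], [-0.18, -0.984, -0.003], [0.005, 0.002, -1.0]]
wrist_force: [-0.1, -0.5, 0.1]
gripper_width: 0.674
grasp_force: 0.0
```

```bash
python3 - <<'E'
from h import *
im,K,M=shot("wrist"); cv2.imwrite("pics/w4.png",im[...,::-1])
im,K,M=shot("wrist");h=hsv(im);H,S,V=[h[...,i].astype(int) for i in range(3)]
red=((H<6)|(H>174))&(S>140)
c=blob(red); print(cv2.boundingRect(c)); print("red",rect(c,.045,K,M),ray([cv2.minEnclosingCircle(c)[0]],.047,K,M).round(4))
go(.437,-.227,.15)
E
```

```text
(119, 238, 39, 38)
red (array([ 0.4358, -0.23  ,  0.0402,  0.0347]), -0.978) [[ 0.4376 -0.2308]]
at [ 0.4803 -0.3527  0.1618] yaw -0.1803 roll 0.0 txyz [-0.0651 -0.1159  0.0118] t 8.55 w 0.679
```

View pics/w4.png

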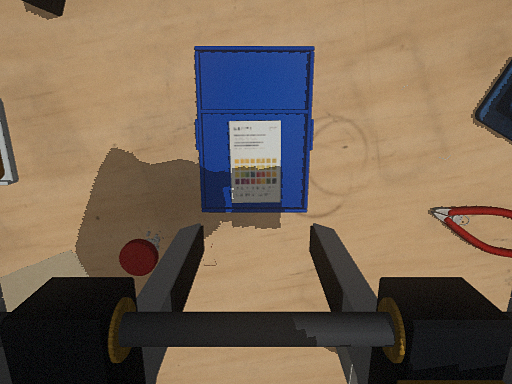

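The box lies flat in the large compartment (rows 121–203), and the red cap is at (138,257). Next is the red jar.

>>> play_rows:
  series:
    - [-0.0216, -0.038, 0, 0, 1]
    - [-0.0216, -0.038, 0, 0, 1]
    - [-0.0216, -0.038, 0, 0, 1]
    - [0, 0, 0.02, 0, 1]
    - [0, 0, 0.04, 0, 1]
    - [0, 0, 0.04, 0, 1]
    - [0, 0, 0.02, 0, 1]
    - [0, 0, 0.007, 0, 1]
    - [0, 0, 0, 0, 1]

```text
t: 9.68
ee_pos: [0.4367, -0.2288, 0.0338]
tool_rot: [[0.984, -0.179, -0.001], [-0.179, -0.984, 0.0], [-0.001, -0.0, -1.0]]
wrist_force: [0.1, -0.5, -0.1]
gripper_width: 1.001
grasp_force: 0.0
```

>>> play_rows:
  series:
    - [0, 0, 0, 0, -1]
    - [0, 0, 0, 0, -1]
    - [0, 0, 0, 0, -1]
    - [0, 0, 0, 0, -1]
    - [0, 0, 0, 0, -1]
    - [0, 0, 0, 0, -1]
    - [0, 0, 0, 0, -1]
  grip_force: 15

```text
t: 10.55
ee_pos: [0.437, -0.2289, 0.034]
tool_rot: [[0.984, -0.179, 0.0], [-0.179, -0.984, 0.0], [0.0, -0.0, -1.0]]
wrist_force: [0.2, 1.5, 1.3]
gripper_width: 0.357
grasp_force: 15.0
```

>>> play_rows:
  series:
    - [0, 0, -0.02, 0, -1]
    - [0, 0, -0.05, 0, -1]
    - [0, 0, -0.05, 0, -1]
    - [0, 0, 0, 0, -1]

```text
t: 11.05
ee_pos: [0.4388, -0.2297, 0.1573]
tool_rot: [[0.984, -0.18, 0.006], [-0.18, -0.984, -0.002], [0.006, 0.001, -1.0]]
wrist_force: [0.0, 0.3, -0.5]
gripper_width: 0.358
grasp_force: 15.0
```

```bash
python3 - <<'E'
from h import *
im,K,M=shot("wrist"); go(.43,-.229,.15)
a=cv2.resize(im[180:384,130:380],None,fx=1.6,fy=1.6)[...,::-1]
im2,K2,M2=shot("scene"); b=cv2.resize(im2[80:284,200:450],None,fx=1.6,fy=1.6)[...,::-1]
cv2.imwrite("pics/w5.png",np.hstack([a,b]))
E
```

```text
at [ 0.4377 -0.2292  0.1553] yaw -0.1804 roll 0.0 txyz [-0.0076  0.0011  0.0053] t 11.1 w 0.359
```

View pics/w5.png

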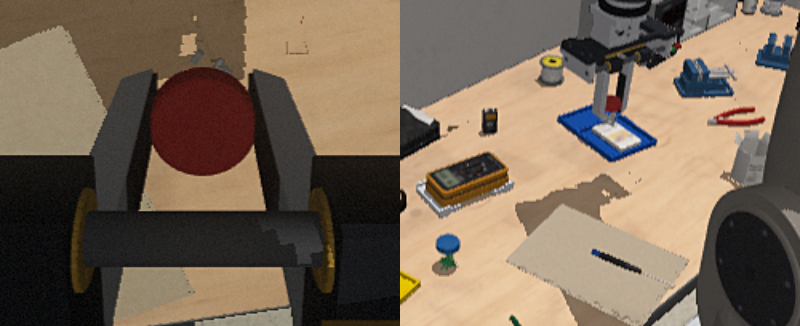

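The red jar is held upright in the fingers (cap at about (257,256) in the full image), and the meter is undisturbed.

```bash
python3 - <<'E'
from h import *
s=robot.sense(); im,K,M=shot("wrist")
j=ray([(256.9,256.3)],s["ee_pos"][2]+.014,K,M)[0]; o=j-s["ee_pos"][:2]; print(o.round(4))
go(.5789-o[0],-.3695-o[1],.0385,-.18)
E
```

```text
[ 0.0009 -0.001 ]
at [ 0.4365 -0.2288  0.1533] yaw -0.1802 roll -0.0002 txyz [0.1642 0.1122 0.1148] t 11.2 w 0.36
```

>>> play_rows:
  series:
    - [0.041, 0.028, 0, 0, -1]
    - [0.041, 0.028, 0, 0, -1]
    - [0.041, 0.028, 0, 0, -1]
    - [0.041, 0.028, 0, 0, -1]
    - [0, 0, 0.03, 0, -1]
    - [0, 0, 0.04, 0, -1]
    - [0, 0, 0.025, 0, -1]
    - [0, 0, 0.0145, 0, -1]
    - [0, 0, 0.0045, 0, -1]
    - [0, 0, 0, 0, -1]

```text
t: 12.45
ee_pos: [0.5784, -0.3686, 0.0402]
tool_rot: [[0.984, -0.179, 0.0], [-0.179, -0.984, -0.0], [0.0, -0.0, -1.0]]
wrist_force: [0.7, -0.8, -0.8]
gripper_width: 0.366
grasp_force: 15.0
```

```bash
python3 - <<'E'
from h import *
go(.578,-.3685,.0385); print(robot.sense()["wrist_force"].round(1))
E
```

```text
at [ 0.5784 -0.3686  0.0402] yaw -0.1802 roll 0.0 txyz [-0.0004 -0.      0.0017] t 12.45 w 0.366
[ 0.7 -0.8 -0.8]
```

>>> play_rows:
  series:
    - [0, 0, 0.0015, 0, -1]
    - [0, 0, 0, 0, -1]
    - [0, 0, 0, 0, 0.4]
    - [0, 0, 0, 0, 0.4]
    - [0, 0, 0, 0, 0.4]
    - [0, 0, -0.02, 0, 0.4]
    - [0, 0, -0.05, 0, 0.4]
    - [0, 0, -0.05, 0, 0.4]
    - [0, 0, -0.05, 0, 1]

```text
t: 13.58
ee_pos: [0.5782, -0.3685, 0.2118]
tool_rot: [[0.984, -0.179, 0.001], [-0.179, -0.984, -0.001], [0.001, 0.0, -1.0]]
wrist_force: [-0.3, -0.5, 0.3]
gripper_width: 0.772
grasp_force: 0.0
```

>>> play_rows:
  series:
    - [0.012, -0.046, 0, 0, 1]
    - [0.012, -0.046, 0, 0, 1]
    - [0.012, -0.046, 0, 0, 1]
    - [0.012, -0.046, 0, 0, 1]
    - [0, 0, 0, 0, 1]
    - [0, 0, 0, 0, 1]

```text
t: 14.32
ee_pos: [0.6584, -0.1967, 0.2095]
tool_rot: [[0.984, -0.179, 0.001], [-0.179, -0.984, -0.001], [0.001, 0.001, -1.0]]
wrist_force: [0.0, -0.5, 0.0]
gripper_width: 1.002
grasp_force: 0.0
```

```bash
python3 - <<'E'
from h import *
im,K,M=shot("wrist"); cv2.imwrite("pics/w6.png",im[...,::-1]); go(.674,-.195,.15)
E
```

```text
at [ 0.6581 -0.1974  0.2094] yaw -0.1815 roll 0.0 txyz [ 0.0152 -0.0053  0.0594] t 14.375 w 1.001
```

View pics/w6.png

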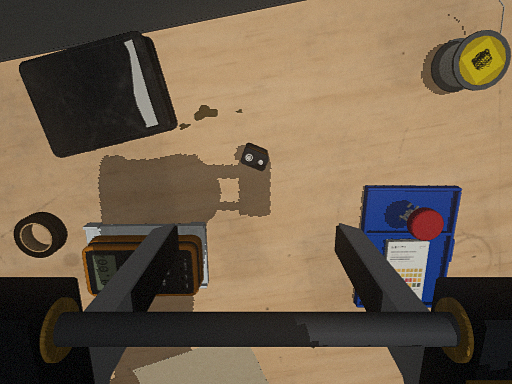

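The red jar stands in the small compartment (cap at (426,223)). The battery's top is at about (254,156), so I zoom in for its angle.

```bash
python3 - <<'E'
from h import *
im,K,M=shot("wrist")
cv2.imwrite("pics/w7.png",cv2.resize(im[130:185,225:285,::-1],None,fx=10,fy=10,interpolation=cv2.INTER_NEAREST))
h=hsv(im);V=h[...,2].astype(int); c=blob(V<75,(236,138,275,178)); print(rect(c,.048,K,M),cv2.boundingRect(c)); np.save("c.npy",c)
E
```

```text
(array([ 0.6825, -0.2004,  0.0269,  0.0227]), 1.004) (240, 143, 28, 28)
```

View pics/w7.png

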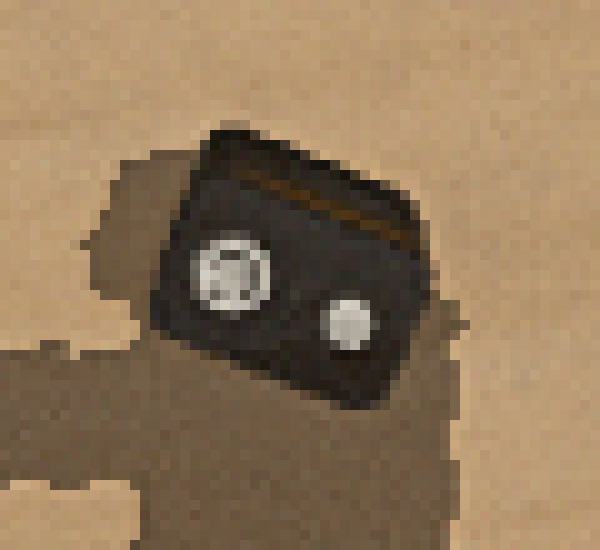

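The zoom shows the terminals at (232,275) and (350,322), so the battery's long axis is turned about 0.36 rad. Its top centre is at about (254,159) in the full image.

```bash
python3 - <<'E'
from h import *
im,K,M=shot("wrist"); p=ray([(254.1,159.5),(248.2,157.5),(260,162.2)],.048,K,M); print(p.round(4)); d=p[2]-p[1]
print("axis", np.arctan2(d[1],d[0]))
go(*p[0],.028,-.54)
E
```

```text
[[ 0.6794 -0.1999]
 [ 0.6825 -0.1944]
 [ 0.6755 -0.2053]]
axis -2.134101847087673
at [ 0.658  -0.1976  0.209 ] yaw -0.1821 roll 0.3579 txyz [ 0.0195 -0.009   0.181 ] t 14.475 w 1.0
```

>>> play_rows:
  series:
    - [0, 0, 0, 0.122, 1]
    - [0, 0, 0, 0.123, 1]
    - [0, 0, 0, 0.123, 1]
    - [0.0195, -0.009, 0, 0, 1]
    - [0, 0, 0.05, 0, 1]
    - [0, 0, 0.05, 0, 1]
    - [0, 0, 0.03, 0, 1]
    - [0, 0, 0, 0, 1]
    - [0, 0, 0, 0, 1]

```text
t: 15.6
ee_pos: [0.6804, -0.1994, 0.0801]
tool_rot: [[0.853, -0.522, 0.002], [-0.522, -0.853, -0.0], [0.002, -0.0, -1.0]]
wrist_force: [0.5, -0.2, -0.1]
gripper_width: 1.001
grasp_force: 0.0
```

```bash
python3 - <<'E'
from h import *
im,K,M=shot("wrist"); cv2.imwrite("pics/w8.png",im[150:384,100:412,::-1]); go(.6794,-.1999,.028,-.55)
E
```

```text
at [ 0.6807 -0.1993  0.0805] yaw -0.5489 roll 0.0011 txyz [-0.0008  0.0012  0.0525] t 15.65 w 1.001
```

View pics/w8.png

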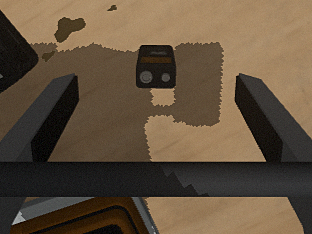

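The battery sits square between the fingers, with its top at about (256,222) in the full image.

```bash
python3 - <<'E'
from h import *
im,K,M=shot("wrist"); p=ray([(256,222),(256,227)],.048,K,M); print(p.round(4)); go(*p[0],.028,-.55)
E
```

```text
[[ 0.6826 -0.201 ]
 [ 0.6797 -0.1991]]
at [ 0.6808 -0.1992  0.0805] yaw -0.5487 roll 0.0013 txyz [0.0025 0.0006 0.0525] t 15.7 w 1.001
```

>>> play_rows:
  series:
    - [0, 0, 0.03, 0, 1]
    - [0, 0, 0.018, 0, 1]
    - [0, 0, 0.0045, 0, 1]
    - [0, 0, 0, 0, 0.2]
    - [0, 0, 0, 0, -1]
    - [0, 0, 0, 0, -1]
    - [0, 0, 0, 0, -1]
    - [0, 0, 0, 0, -1]
    - [0, 0, 0, 0, -1]
    - [0, 0, 0, 0, -1]
  grip_force: 15

```text
t: 16.95
ee_pos: [0.6798, -0.1986, 0.026]
tool_rot: [[0.853, -0.521, -0.0], [-0.521, -0.853, 0.0], [-0.0, -0.0, -1.0]]
wrist_force: [0.2, -0.7, -0.3]
gripper_width: 0.292
grasp_force: 0.0
```

>>> play_rows:
  series:
    - [0, 0, 0, 0, -1]
    - [0, 0, 0, 0, -1]
    - [0, 0, 0, 0, -1]

```text
t: 17.32
ee_pos: [0.6798, -0.1986, 0.026]
tool_rot: [[0.853, -0.521, -0.0], [-0.521, -0.853, 0.0], [-0.0, -0.0, -1.0]]
wrist_force: [0.4, -0.3, -0.0]
gripper_width: 0.285
grasp_force: 15.0
```

>>> play_rows:
  series:
    - [0, 0, -0.02, 0, -1]
    - [0, 0, -0.03, -0.1536, -1]
    - [0, 0, -0.04, -0.1536, -1]
    - [0, 0, -0.03, -0.1536, -1]
    - [0, 0, 0, -0.1536, -1]
    - [0, 0, 0, -0.1536, -1]
    - [-0.0015, -0.0498, 0, 0, -1]
    - [-0.0015, -0.0498, 0, 0, -1]
    - [-0.0015, -0.0498, 0, 0, -1]
    - [-0.0015, -0.0498, 0, 0, -1]

```text
t: 18.58
ee_pos: [0.6303, -0.0042, 0.1476]
tool_rot: [[0.976, 0.218, 0.002], [0.218, -0.976, -0.0], [0.001, 0.001, -1.0]]
wrist_force: [1.0, -1.0, -0.1]
gripper_width: 0.284
grasp_force: 15.0
```

>>> play_rows:
  series:
    - [-0.0015, -0.0498, 0, 0, -1]
    - [-0.0015, -0.0498, 0, 0, -1]
    - [-0.0015, -0.0498, 0, 0, -1]
    - [-0.0015, -0.0498, 0, 0, -1]
    - [-0.0015, -0.0498, 0, 0, -1]
    - [0, 0, 0, 0, -1]
    - [0, 0, 0, 0, -1]

```text
t: 19.45
ee_pos: [0.5694, 0.2354, 0.147]
tool_rot: [[0.976, 0.218, 0.001], [0.218, -0.976, -0.0], [0.001, 0.001, -1.0]]
wrist_force: [0.6, -1.0, -0.5]
gripper_width: 0.283
grasp_force: 15.0
```

```bash
python3 - <<'E'
from h import *
im,K,M=shot("wrist"); cv2.imwrite("pics/w9.png",im[...,::-1]); h=hsv(im);H,S,V=[h[...,i].astype(int) for i in range(3)]
c=blob((H>20)&(H<34)&(S>150)); print(cv2.boundingRect(c),rect(c,.012,K,M)); go(.5698,.2359,.031,.218)
E
```

```text
(198, 152, 118, 104) (array([0.5499, 0.2316, 0.1149, 0.1055]), -1.35)
at [0.5695 0.2347 0.1467] yaw 0.2185 roll 0.0005 txyz [ 0.0005 -0.0011  0.1157] t 19.5 w 0.28
```

View pics/w9.png

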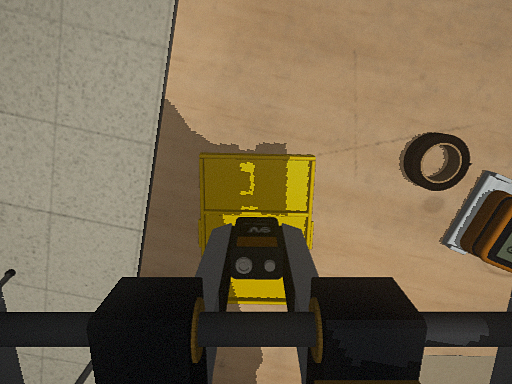

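The yellow tray's far edge is at row 153 (columns 200–316) and its divider at row 213. The battery is held upright at (257,264), and the tape is at (435,162).

```bash
python3 - <<'E'
from h import *
s=robot.sense(); im,K,M=shot("wrist"); e=np.array(s["ee_pos"])
P=ray([(200,153),(316,153),(258,213)],.012,K,M); u=np.array([np.cos(.218),np.sin(.218)])
print(P.round(4), "dist",np.linalg.norm(P[0]-P[1]),"ang",np.arctan2(*(P[0]-P[1])[::-1])-np.pi/2)
c1=(P[0]+P[1])/2-.08*u; c2=P[2]-.022*u; print("tray",c1.round(4),c2.round(4))
b=ray([(257,264)],e[2]+.022,K,M)[0]; print("batt off",(b-e[:2]).round(4))
t=(c1+c2)/2+.05*u; go(t[0],t[1],.031,.218)
c=blob(hsv(im)[...,2]<75,(395,125,475,197)); print("tape",rect(c,.019,K,M))
E
```

```text
[[0.5894 0.2926]
 [0.613  0.1869]
 [0.5434 0.2268]] dist 0.10827772557077808 ang 0.2199084868974468
tray [0.5231 0.2225] [0.522 0.222]
batt off [ 0.001  -0.0004]
at [0.5696 0.2344 0.1466] yaw 0.2179 roll -0.0001 txyz [0.0014 0.0017 0.1156] t 19.55 w 0.282
tape (array([0.6308, 0.0792, 0.0613, 0.0526]), 1.367)
```

>>> play_rows:
  series:
    - [0.0014, 0.0017, 0.03, 0, -1]
    - [0, 0, 0.04, 0, -1]
    - [0, 0, 0.03, 0, -1]
    - [0, 0, 0.012, 0, -1]
    - [0, 0, 0.003, 0, -1]
    - [0, 0, 0, 0, -1]
    - [0, 0, 0, 0, -1]

```text
t: 20.42
ee_pos: [0.5713, 0.2348, 0.0321]
tool_rot: [[0.976, 0.218, 0.001], [0.218, -0.976, 0.001], [0.002, -0.0, -1.0]]
wrist_force: [-0.2, -0.7, -0.5]
gripper_width: 0.28
grasp_force: 15.0
```

>>> play_rows:
  series:
    - [0, 0, 0.0015, 0, -1]
    - [0, 0, 0, 0, -1]
    - [0, 0, 0, 0, 0]
    - [0, 0, 0, 0, 0]
    - [0, 0, 0, 0, 0]
    - [0, 0, 0, 0, 0]
    - [0, 0, -0.02, 0, 0]
    - [0, 0, -0.05, 0, 0]
    - [0, 0, -0.05, 0, 0]
    - [0, 0, -0.03, 0, 1]

```text
t: 21.68
ee_pos: [0.5713, 0.235, 0.1838]
tool_rot: [[0.976, 0.218, 0.003], [0.218, -0.976, 0.002], [0.004, -0.001, -1.0]]
wrist_force: [0.4, 0.2, -0.5]
gripper_width: 0.572
grasp_force: 0.0
```

>>> play_rows:
  series:
    - [0.007, 0.04, 0, 0, 1]
    - [0.007, 0.04, 0, 0, 1]
    - [0.007, 0.04, 0, 0, 1]
    - [0.007, 0.04, 0, 0, 1]
    - [0, 0, 0, 0, 1]
    - [0, 0, 0, 0, 1]

```text
t: 22.42
ee_pos: [0.6328, 0.0851, 0.1805]
tool_rot: [[0.976, 0.218, 0.001], [0.218, -0.976, 0.001], [0.001, -0.001, -1.0]]
wrist_force: [-0.2, 0.9, -0.8]
gripper_width: 0.997
grasp_force: 0.0
```

```bash
python3 - <<'E'
from h import *
s=robot.sense(); im,K,M=shot("wrist"); cv2.imwrite("pics/w10.png",im[...,::-1])
p=pix([.63,.076,.019],K,M); print(p); u,v=[int(x) for x in p]
c=blob(hsv(im)[...,2]<75,(u-50,v-50,u+50,v+50)); print("tape",cv2.boundingRect(c),rect(c,.019,K,M))
go(.63,.076,.019)
E
```

```text
[264.05921845 184.17798888]
tape (240, 157, 53, 52) (array([0.6306, 0.0753, 0.0541, 0.0529]), 1.011)
at [0.6327 0.0857 0.1804] yaw 0.2209 roll 0.0 txyz [-0.0047  0.0089  0.1614] t 22.475 w 1.0
```

View pics/w10.png

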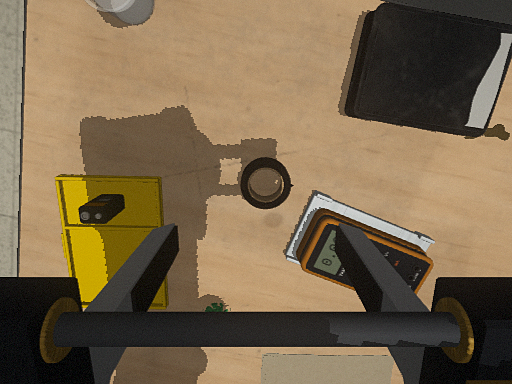

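The battery stands upright in the small compartment (terminals at about (92,213), base at (112,200)). The tape is at (266,183) with the meter stand close on its right, so I turn the grip 0.5 rad to clear the stand.

>>> play_rows:
  series:
    - [0, 0, 0, -0.167, 1]
    - [0, 0, 0, -0.167, 1]
    - [0, 0, 0, -0.167, 1]
    - [-0.0087, 0.0059, 0.03, 0, 1]
    - [0, 0, 0.05, 0, 1]
    - [0, 0, 0.02, 0, 1]
    - [0, 0, 0, 0, 1]
    - [0, 0, 0, 0, 1]

```text
t: 23.48
ee_pos: [0.6312, 0.0751, 0.0812]
tool_rot: [[0.751, 0.66, 0.002], [0.66, -0.751, 0.001], [0.002, 0.001, -1.0]]
wrist_force: [0.1, -0.4, -0.3]
gripper_width: 1.001
grasp_force: 0.0
```

```bash
python3 - <<'E'
from h import *
s=robot.sense(); im,K,M=shot("wrist"); cv2.imwrite("pics/w11.png",im[...,::-1])
p=pix([.63,.0755,.019],K,M); print(p); u,v=[int(x) for x in p]
c=blob(hsv(im)[...,2]<70,(u-62,v-62,u+62,v+62)); print("tape",cv2.boundingRect(c),rect(c,.019,K,M))
go(.63,.0755,.017)
E
```

```text
[254.80663486 211.36513883]
tape (220, 173, 71, 72) (array([0.6312, 0.0763, 0.0555, 0.0523]), 0.723)
at [0.6312 0.0749 0.0813] yaw 0.7211 roll 0.0 txyz [-0.0005 -0.0013  0.0643] t 23.525 w 0.998
```

View pics/w11.png

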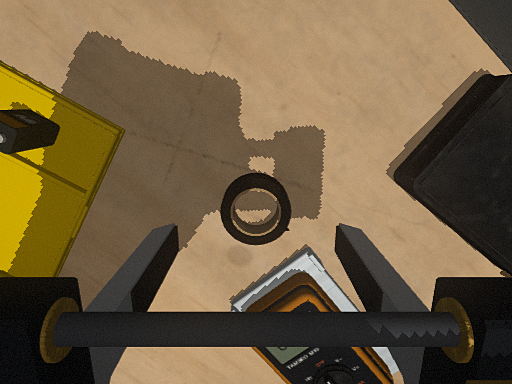

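The tape is centred between the fingers at (256,209), and the right finger clears the stand corner at (310,248) by about 25 mm.

>>> play_rows:
  series:
    - [0, 0, 0.03, 0, 1]
    - [0, 0, 0.022, 0, 1]
    - [0, 0, 0.01, 0, 1]
    - [0, 0, 0.0015, 0, 0.5]
    - [0, 0, 0, 0, -1]
    - [0, 0, 0, 0, -1]
    - [0, 0, 0, 0, -1]
    - [0, 0, 0, 0, -1]
    - [0, 0, 0, 0, -1]
    - [0, 0, 0, 0, -1]
  grip_force: 12

```text
t: 24.78
ee_pos: [0.6304, 0.0743, 0.0163]
tool_rot: [[0.751, 0.66, 0.0], [0.66, -0.751, 0.0], [0.0, 0.0, -1.0]]
wrist_force: [-0.3, 0.1, 6.0]
gripper_width: 0.556
grasp_force: 12.0
```

>>> play_rows:
  series:
    - [0, 0, -0.02, 0, -1]
    - [0, 0, -0.04, 0.167, -1]
    - [0, 0, -0.05, 0.167, -1]
    - [0, 0, 0, 0.168, -1]
    - [-0.0253, -0.042, 0, 0, -1]
    - [-0.0253, -0.042, 0, 0, -1]
    - [-0.0253, -0.042, 0, 0, -1]
    - [-0.0253, -0.042, 0, 0, -1]
    - [0, 0, 0, 0, -1]
    - [0, 0, 0, 0, -1]

```text
t: 26.02
ee_pos: [0.4956, 0.2161, 0.1269]
tool_rot: [[0.976, 0.217, 0.001], [0.217, -0.976, 0.0], [0.001, 0.0, -1.0]]
wrist_force: [0.3, -1.0, -0.0]
gripper_width: 0.559
grasp_force: 12.0
```

```bash
python3 - <<'E'
from h import *
s=robot.sense(); im,K,M=shot("wrist"); cv2.imwrite("pics/w12.png",im[...,::-1])
go(.4952,.2162,.021,.218)
E
```

```text
at [0.4959 0.2156 0.1267] yaw 0.2177 roll -0.0003 txyz [-0.0005 -0.0007  0.1057] t 26.075 w 0.556
```

View pics/w12.png

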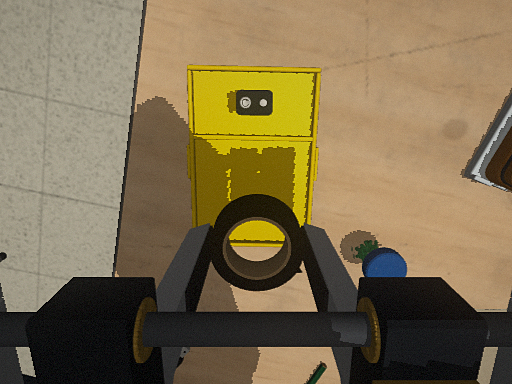

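The battery stands upright in the small compartment at (255,102), the tape is held flat at (257,243), and the blue jar is clear at (385,265).

>>> play_rows:
  series:
    - [0, 0, 0.03, 0, -1]
    - [0, 0, 0.035, 0, -1]
    - [0, 0, 0.025, 0, -1]
    - [0, 0, 0.0105, 0, -1]
    - [0, 0, 0.005, 0, -1]
    - [0, 0, 0, 0, -1]
    - [0, 0, 0, 0, 0.4]
    - [0, 0, 0, 0, 0.4]
    - [0, 0, 0, 0, 0.4]
    - [0, 0, 0, 0, 0.4]

```text
t: 27.32
ee_pos: [0.495, 0.2164, 0.0206]
tool_rot: [[0.976, 0.217, 0.0], [0.217, -0.976, 0.0], [0.0, -0.0, -1.0]]
wrist_force: [0.2, -0.2, 0.1]
gripper_width: 0.701
grasp_force: 0.0
```

>>> play_rows:
  series:
    - [0, 0, -0.02, 0, 0.4]
    - [0, 0, -0.05, 0, 0.4]
    - [0, 0, -0.05, 0, 0.4]
    - [0, 0, -0.05, 0, 0.4]
    - [0, 0.05, 0, 0, 0.4]
    - [0, 0.05, 0, 0, 0.4]
    - [0, 0.05, 0, 0, 0.4]
    - [0, 0, 0, 0, 0.4]
    - [0, 0, 0, 0, 0.4]

```text
t: 28.45
ee_pos: [0.5274, 0.0705, 0.1905]
tool_rot: [[0.976, 0.217, -0.0], [0.217, -0.976, 0.0], [-0.0, -0.0, -1.0]]
wrist_force: [-0.6, 0.3, -0.1]
gripper_width: 0.702
grasp_force: 0.0
```

```bash
python3 - <<'E'
from h import *
a=shot("wrist")[0]; b=shot("top")[0]
b=cv2.resize(b[140:250,130:375],None,fx=1.6,fy=1.6,interpolation=cv2.INTER_CUBIC)
out=np.zeros((384+b.shape[0],512,3),np.uint8); out[:384]=a; out[384:,:b.shape[1]]=b
cv2.imwrite("pics/w13.png",out[...,::-1][:600])
E
```

```text
(no output)
```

View pics/w13.png

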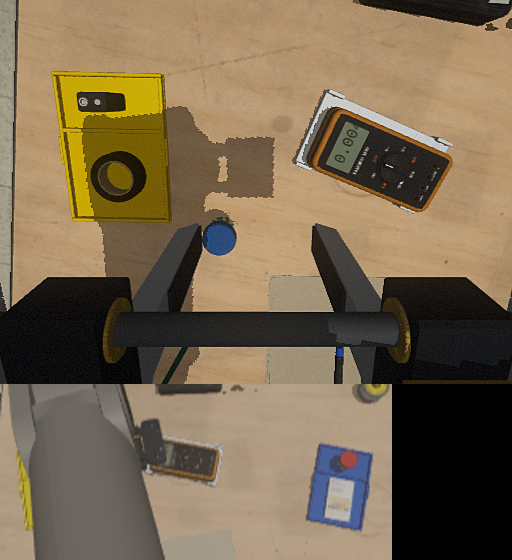

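The tape lies flat at (118,177), the battery is upright, both blue-tray items are in place, and the meter and blue jar look undisturbed. I hand the job in.

```bash
python3 -c "
from plant import order; print(order.hand_in())"
```

```text
the job is handed in; nothing more can be done
None
```

I filled both kits and handed the job in at about 28.5 s of the 109 s; the final pictures show every item in its compartment, and the meter and the blue-capped jar look undisturbed, but the hand-in gave no verdict.

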